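Pack the two L-shaped baking stones into the flatbread warmer and switch it on

TASK

Gently slide the two L-shaped baking stones across the counter, without lifting them, into the flatbread warmer so that together they fill its bed, lying flat, fully home and flush with its open front. Then press the green key fully down and let it up, and after that do the same with the orange key. Do not press a key before the stones are in, do not press both together, do not ram the stones into the warmer, and leave the wooden spoon and the clip-on container where they are.

Things in the scene. Friction and masses are not known exactly. Their poses are not given: they have to be found in the camera images.
- warmer: flatbread warmer fixed on the counter, bed level with the counter and open at the front. Origin: middle of the bed at counter height; own x points from the open front to the back, y to the left seen from the front, z up. Bed 143 mm deep (x -71.5 to +71.5 mm), 214 mm wide (y -107 to +107 mm); steel walls 14 mm high, 12 mm thick at the back and both sides
- warmer_mouth (a point): middle of the warmer's open front edge (its x = -71.5 mm), at counter height. Here the side walls' ends flare outwards over 15 mm. The two stones, one turned half round against the other, fill the bed with 3 to 4 mm to spare each way; slid in from here, the stone with two squares along the back wall goes first. A white console 36 mm high with the keys stands behind the back wall
- red_stone: Red-brown baking stone: flat L-shaped plate in terracotta, 16 mm thick, about 0.4 kg, lying on the counter. Origin: on its underside at the L's inside corner, which is the middle of the 140 x 140 mm square the L fits in. Own z up; the L covers that square except the quarter x > 0, y > 0, so both legs are 70 mm wide
- red_stone_slot (a point): middle of the red stone's through slot, half-way up: 35 mm from its origin along the stone's own -y. The slot is 64 mm long along the stone's x and 36 mm wide along its y, with square ends, and leaves 17 mm ribs beside it; fingertips can hook or spread in it
- blue_stone: Blue-glazed baking stone: flat L-shaped plate in ceramic, 16 mm thick, about 0.4 kg, lying on the counter. Origin: on its underside at the L's inside corner, which is the middle of the 140 x 140 mm square the L fits in. Own z up; the L covers that square except the quarter x > 0, y > 0, so both legs are 70 mm wide
- blue_stone_slot (a point): middle of the blue stone's through slot, half-way up: 35 mm from its origin along the stone's own -y. The slot is 64 mm long along the stone's x and 36 mm wide along its y, with square ends, and leaves 17 mm ribs beside it; fingertips can hook or spread in it
- green_key_top (a point): centre of the top of the green key's cap (34 mm across), 50 mm to the warmer's +y side of the console's middle
- orange_key_top (a point): centre of the top of the orange key's cap (34 mm across), 50 mm to the warmer's -y side of the console's middle
- green_key (a joint): spring push key, round green cap 34 mm across, on top of the warmer's white console; value 0 when up, growing as it is pressed, fully down at 0.006 m, which takes about 5 N; it springs back
- orange_key (a joint): spring push key, round orange cap 34 mm across, on top of the warmer's white console; value 0 when up, growing as it is pressed, fully down at 0.006 m, which takes about 5 N; it springs back
- wooden_spoon: bystander: wooden spoon 220 mm long, lying flat beyond the stones; origin on its underside near mid-length
- clip_box: bystander: clear clip-on container with a blue lid, 166 x 116 x 72 mm; origin under its centre
There are look-alikes about, which are no part of the job. Of the things shaped like the blue_stone, the blue one is meant.

How it is judged:
On the way, in this order (a step that is already met when the one before it is completed fails the run):
1. both stones lie flat in the bed, fully home, filling it (x of red_stone in the frame of warmer between -0.0045 and 0.0045 m and height (world z) of each of red_stone, blue_stone below 0.0035 m and angle between each of red_stone, blue_stone's own z axis and vertical below 0.04 rad and (angle between the x axis of red_stone and the x axis of warmer, either way round below 0.05 rad or angle between the x axis of red_stone and the y axis of warmer, either way round below 0.05 rad) and x of blue_stone in the frame of warmer between -0.0045 and 0.0045 m and (angle between the x axis of blue_stone and the x axis of warmer, either way round below 0.05 rad or angle between the x axis of blue_stone and the y axis of warmer, either way round below 0.05 rad) and ((y of red_stone in the frame of warmer between 0.029 and 0.043 m and y of blue_stone in the frame of warmer between -0.043 and -0.029 m) or (y of red_stone in the frame of warmer between -0.043 and -0.029 m and y of blue_stone in the frame of warmer between 0.029 and 0.043 m))), for 0.2 s.
2. the green key is pressed fully down (beyond 4.5 mm) (value of joint green_key above 0.0045 m), for 0.05 s.
3. the green key is up again (value of joint each of green_key, orange_key below 0.0015 m), for 0.05 s.
4. the orange key is pressed fully down (beyond 4.5 mm) (value of joint orange_key above 0.0045 m), for 0.05 s.
At the end, for the whole second after the job is handed in: Both stones lie flat in the warmer's bed, side by side in it, square to it within 0.05 rad, neither standing more than 3 mm out of the open front (its origin within 4.5 mm of mid-depth and 29 to 43 mm to either side of the middle), at rest; both keys are up again, pressed green then orange (all of step 1 and all of step 3 and linear speed of each of red_stone, blue_stone below 0.01 m/s); the robot touches nothing.
It fails at once if a key is pressed before the stones are in (value of joint any of green_key, orange_key above 0.003 m and not (x of red_stone in the frame of warmer between -0.0045 and 0.0045 m and height (world z) of each of red_stone, blue_stone below 0.0035 m and angle between each of red_stone, blue_stone's own z axis and vertical below 0.04 rad and (angle between the x axis of red_stone and the x axis of warmer, either way round below 0.05 rad or angle between the x axis of red_stone and the y axis of warmer, either way round below 0.05 rad) and x of blue_stone in the frame of warmer between -0.0045 and 0.0045 m and (angle between the x axis of blue_stone and the x axis of warmer, either way round below 0.05 rad or angle between the x axis of blue_stone and the y axis of warmer, either way round below 0.05 rad) and ((y of red_stone in the frame of warmer between 0.029 and 0.043 m and y of blue_stone in the frame of warmer between -0.043 and -0.029 m) or (y of red_stone in the frame of warmer between -0.043 and -0.029 m and y of blue_stone in the frame of warmer between 0.029 and 0.043 m)))).
It fails at once if both keys are pressed together (value of joint each of green_key, orange_key above 0.003 m).
It fails at once if a stone is lifted off the counter (by more than 25 mm) (height (world z) of any of red_stone, blue_stone above 0.025 m).
It fails at once if a stone is rammed into the warmer (over 45 N) (contact force between any of red_stone, blue_stone and warmer above 45 N).
It fails at once if the spoon or the container is moved by more than 20 mm (distance of any of wooden_spoon, clip_box from where it was at the start of the episode above 0.02 m).
It also fails if it takes over 72 s, if anything falls off the work surface, if the arm or the gripper's body presses on something with over 40 N, if the wrist force passes 120 N, or if a joint passes its speed limit or range.

ROBOT

A 7-joint arm with a two-finger parallel gripper is mounted at the origin on the work surface. World frame = base frame: x ahead of the robot, y to its left, z up, the work surface at z = 0. Lengths are in m, angles in rad, forces in N, time in s.
With the tool pointing down it reaches from about 0.425 to 0.925 m from the base axis. Payload 6.8 kg.
Tool frame: the origin (TCP) lies midway between the tips of the shut fingers; the grasp point (between the pads) lies 19 mm behind it; z points along the fingers, y is the line along which they close (so a half turn about z gives the same grasp; the last joint's range is limited). The gripper opens to 88 mm and grips with 3 to 60 N. Pads are 20 mm wide; open, the fingers measure 115 mm over their backs; the gripper's body (75 mm by 178 mm) begins 61 mm behind the grasp point.
Start: joints at [-1.331, 0.477, 0.022, 1.555, -0.011, 1.109, -0.083], TCP at [0.23, 0.635, 0.223] pointing down, gripper open.
Joint ranges: [-2.96, 2.96], [-0.34, 2.1], [-1.41, 1.46], [0.24, 2.44], [-1.37, 4.51], [0.17, 1.92], [-2.96, 2.96]. Speed limits (rad/s): [2.39, 2.39, 3.14, 3.14, 3.14, 3.14, 3.14].

INTERFACE

Orientations are given as a unit quaternion [x, y, z, w].
In Python, from bench import readout, viewer, order, models gives the robot as it stands.
- The arm moves only by the shell command python3 -m handwheel 'ROWS' [FORCE]. ROWS is a JSON object of lists of equal length, an entry for each row: "translation": the shift along the tool's x, y, z scaled (see below), a list of three; "roll": the turn about the tool's z scaled (see below); "claw": the closure, from 0 (fully open) to 1 (shut). A call has 1 to 12 rows; each row shifts and turns the commanded pose from where the row before left it, along the tool's axes as they then stand; what a row does not reach is not made up. The controller multiplies each number of a shift by 0.15 m and each number of a turn by 8 degrees. A row lasts 1/10 s, in which the tool goes at most 50 mm and 8.59 degrees, less where a joint would pass 70% of its speed; a pose out of reach is approached as far as the arm can. A call with a number of a shift or a turn outside -1 to 1 is refused whole. A call with a gripper value outside its range is refused whole. The fingers move at their own pace and stop on an object; FORCE is the grip in N (left out, the last holds). Time passes only in rows, so rows that do not move let the fingers close. It gives the time, the measured TCP pose, the force, the opening and the grip force at its end, in the units of the state.
- readout.sense(): the state, without advancing time (a new reading comes with each control period).
- viewer.capture(name): name is "side" or "top" or "wrist"; returns (picture, depth): 384x512x3 uint8, blue, green, red; 384x512 float32, m along the optical axis (not along the pixel's ray), 0 where there is no reading.
- viewer.camera_params(name): a dict with "fx", "fy", "cx", "cy" (pixels), "R" (3x3) and "t" (3): a world point X has camera coordinates R X + t. Camera axes: x right, y down, z forward; pixel columns grow to the right and rows downward; lengths in m; the calibration is good to about 2 mm. A picture is of the moment at which its call begins: read the wrist's pose just before it. camera_params takes no time and is no camera call; for the wrist camera it gives the pose at the moment of the call.
- order.hand_in(): hands the job in; it is judged then, once.
Trained networks look in the newest picture that a camera, given by its name, has taken for a name from the list of things; names that differ only in an ending like _2 or _b are one class to them, and where a whole thing is asked for, a point or a joint stands for the part that bears it (a point fixed in the world has none). Each returns a list of dicts, best first, with "conf" (0 to 1); they miss things now and then, are a little off and sometimes report something else, mostly with a low value. They report only what shows in the picture. A call takes as long as a camera call. They do not tell look-alikes from the thing itself.
- models.find_in(thing, camera): "location" ([x, y, z] in m, in the coordinates of the camera as it stood for that picture, good to about 4 mm: the middle of the surface that is visible of it).
The state is a dict: "time_s": time; "joints": joint angles; "joint_velocities": joint speeds; "joint_torque": joint torques, N m; "position": TCP position; "tool_rot": TCP orientation; "wrist_force": force on the tool from outside, world axes, zero at the start; "moment": the same for the moment, N m; "opening": finger opening in m; "grasp_force": force on a finger pad.
Only numpy, scipy, OpenCV 4.12 (cv2) and the standard library are available. Lean on these libraries where they do the work, as an engineer would, in place of code of your own. Each camera call takes 0.05 s, during which the arm holds its last target. There are 200 camera calls.

## Working session

There is one attempt and no reset: what is moved stays moved. The work goes in short steps, Python scripts to look and compute and a shell command to move; the robot and the scene stay as the last step left them, time stands still between calls to the robot, and variables do not carry over. Pictures are saved under pics/ and viewed, at most 13 in all, crops included, and the job is handed in when it is done.

```bash
mkdir -p pics; ls; cat > h.py <<'E'
import numpy as np, cv2
from bench import readout, viewer, order, models
def cap(n):
    p=viewer.camera_params(n); im,d=viewer.capture(n); return im,d,p
def w2p(X,p):
    c=np.asarray(p['R'])@np.asarray(X)+np.asarray(p['t']); return np.array([p['fx']*c[0]/c[2]+p['cx'],p['fy']*c[1]/c[2]+p['cy']])
def c2w(c,p): return np.asarray(p['R']).T@(np.asarray(c)-np.asarray(p['t']))
def p2w(u,v,z,p):  # pixel -> world on plane z
    R=np.asarray(p['R']);r=R.T@np.array([(u-p['cx'])/p['fx'],(v-p['cy'])/p['fy'],1]);o=-R.T@np.asarray(p['t'])
    return o+r*(z-o[2])/r[2]
E
python3 - <<'E'
from h import *
s=readout.sense(); print({k:np.round(v,3).tolist() for k,v in s.items()})
im,d,p=cap('top'); cv2.imwrite('pics/top0.png',im)
print(p)
for t in ['warmer','red_stone','blue_stone','red_stone_slot','blue_stone_slot','green_key_top','orange_key_top','wooden_spoon','clip_box']:
    for r in models.find_in(t,'top')[:3]:
        w=c2w(r['location'],p); print(t,round(r['conf'],2),w.round(3),w2p(w,p).round())
E
```

```text
pics
{'time_s': 0.0, 'joints': [-1.331, 0.478, 0.022, 1.556, -0.011, 1.109, -0.083], 'joint_velocities': [-0.001, 0.001, 0.0, 0.001, -0.002, 0.0, 0.001], 'joint_torque': [-0.0, -58.284, 1.535, -27.26, -0.054, 0.017, 0.0], 'position': [0.23, 0.634, 0.222], 'tool_rot': [0.173, 0.985, -0.001, -0.0], 'wrist_force': [-0.847, 0.843, 0.435], 'moment': [0.013, 0.02, 0.039], 'grasp_force': 0.0, 'opening': 0.088}
{'fx': 440.2138875667081, 'fy': 440.2138875667081, 'cx': 251.33693738305706, 'cy': 193.81606149201286, 'R': array([[ 0.01182381, -0.99989895, -0.00789284],
       [-0.99613022, -0.01109102, -0.08718702],
       [ 0.08709067,  0.00889318, -0.99616069]]), 't': array([-0.11617856,  0.47446152,  1.25947589])}
warmer 0.62 [0.551 0.243 0.003] [132. 168.]
red_stone 0.89 [ 0.522 -0.088  0.017] [244. 178.]
red_stone 0.38 [0.551 0.238 0.002] [134. 168.]
blue_stone 0.76 [ 0.287 -0.562  0.018] [408. 261.]
blue_stone 0.72 [ 0.454 -0.335  0.01 ] [328. 203.]
blue_stone 0.72 [ 0.204 -0.31   0.014] [320. 289.]
red_stone_slot 0.64 [ 0.524 -0.09   0.018] [245. 177.]
blue_stone_slot 0.88 [ 0.204 -0.313  0.02 ] [321. 289.]
blue_stone_slot 0.79 [ 0.292 -0.56   0.017] [407. 260.]
blue_stone_slot 0.56 [ 0.455 -0.338  0.019] [330. 202.]
green_key_top 0.45 [0.52  0.319 0.06 ] [100. 175.]
orange_key_top 0.4 [0.618 0.304 0.059] [107. 141.]
wooden_spoon 0.76 [ 0.746 -0.116  0.017] [254. 103.]
clip_box 0.73 [ 0.51  -0.562  0.077] [414. 182.]
```

View pics/top0.png

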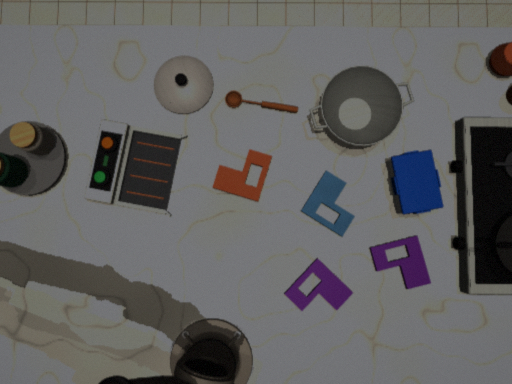

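```bash
cat >> h.py <<'E'
from scipy.optimize import minimize
from scipy.spatial.transform import Rotation as Ro
L=np.array([[-70,-70],[70,-70],[70,0],[0,0],[0,70],[-70,70]])/1e3
S=np.array([[-32,-53],[32,-53],[32,-17],[-32,-17]])/1e3
def mask(im,col):
    h=cv2.cvtColor(im,cv2.COLOR_BGR2HSV); lo,hi={'red':((3,110,60),(16,255,255)),'blue':((97,90,50),(111,255,255))}[col]
    m=cv2.inRange(h,lo,hi); return m
def tf(P,q): c,s=np.cos(q[2]),np.sin(q[2]); return P@np.array([[c,s],[-s,c]])+q[:2]
def fit(m,p,guess,r=.13,z=.016,yaws=None):
    """pose (x,y,yaw) of the L's top face from a mask, rectified at 1 mm/px around guess"""
    n=int(2*r*1000); g=np.array(guess[:2])-r
    src=np.float32([[0,0],[n,0],[n,n],[0,n]]); W=src/1000+g
    pix=np.float32([w2p([a,b,z],p) for a,b in W])
    R=cv2.warpPerspective(m,cv2.getPerspectiveTransform(pix,src),(n,n))
    R=cv2.GaussianBlur(R,(0,0),1.5).astype(float)/255
    def cost(q):
        t=np.zeros((n,n),np.uint8)
        for P,v in((L,255),(S,0)): cv2.fillPoly(t,[np.round((tf(P,q)-g)*1000*16).astype(np.int32)],v,shift=4,lineType=cv2.LINE_AA)
        return np.abs(cv2.GaussianBlur(t,(0,0),1.5)/255.-R).sum()/16000
    ys,xs=np.nonzero(R>.5); c=np.array([xs.mean(),ys.mean()])/1000+g
    best=None
    for y in (np.arange(-np.pi,np.pi,np.pi/8) if yaws is None else yaws):
        q0=np.r_[c-tf(np.array([[-.0105,-.0105]]),[0,0,y])[0],y]
        o=minimize(cost,q0,method='Nelder-Mead',options=dict(initial_simplex=q0+np.array([[0,0,0],[.008,0,0],[0,.008,0],[0,0,.15]]),xatol=1e-4,fatol=1e-5))
        if best is None or o.fun<best.fun: best=o
    return best.x,best.fun
def toolyaw(s=None):  # world angle of tool y axis
    a=Ro.from_quat((s or readout.sense())['tool_rot']).as_matrix(); return np.arctan2(a[1,1],a[0,1])
def units(dw,s=None): # world shift -> tool units
    return Ro.from_quat((s or readout.sense())['tool_rot']).inv().apply(dw)/.15
E
python3 - <<'E'
from h import *
im,d,p=cap('top')
for c,g in(('red',(.522,-.088)),('blue',(.454,-.335))):
    q,f=fit(mask(im,c),p,g); print(c,q.round(4),np.degrees(q[2]).round(1),round(f,3), 'slot',tf(np.array([[0,-.035]]),q))
h=cv2.cvtColor(im,cv2.COLOR_BGR2HSV); 
x=cv2.resize(im[85:250,75:365],None,fx=2.7,fy=2.7,interpolation=cv2.INTER_CUBIC);cv2.imwrite('pics/crop0.png',x)
print(toolyaw())
E
```

```text
red [ 0.5418 -0.0826 -0.2856] -16.4 0.04 slot [[ 0.53194247 -0.11618005]]
blue [ 0.4525 -0.3501 -2.1276] -121.9 0.054 slot [[ 0.4227634  -0.33155303]]
1.2230220574829844
```

View pics/crop0.png

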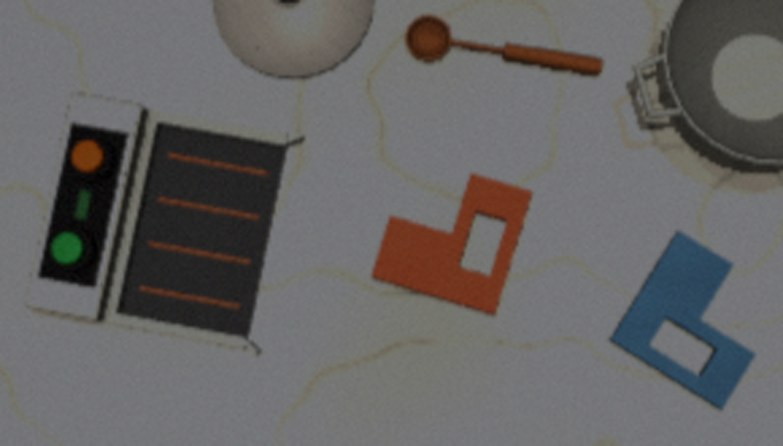

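```bash
python3 - <<'E'
from h import *
p=viewer.camera_params('top')
C=[p2w((u+.5)/2.7-.5+75,(v+.5)/2.7-.5+85,0,p)[:2] for u,v in((158,124),(287,147),(247,336),(118,312))]
print(np.round(C,4)); bt,ft,fb,bb=C
print('c',np.mean(C,0), 'depth',np.linalg.norm(bt-ft),np.linalg.norm(bb-fb),'w',np.linalg.norm(ft-fb),np.linalg.norm(bt-bb))
for a,b in((bt,ft),(bb,fb)): print(np.degrees(np.arctan2(*(a-b)[::-1])))
for a,b in((ft,fb),(bt,bb)): print(np.degrees(np.arctan2(*(b-a)[::-1])))
s=readout.sense(); q=np.array([.5319,-.1162]); 
print('to red slot',q-s['position'][:2])
E
```

```text
[[0.6638 0.2458]
 [0.6393 0.1017]
 [0.4294 0.1401]
 [0.4541 0.2823]]
c [0.54663819 0.19246553] depth 0.146115533203712 0.1443516912930661 w 0.21335790484588127 0.2128135931598822
80.36580921635242
80.15564673127378
169.64732045362274
170.12064131279547
to red slot [ 0.30187007 -0.75077279]
```

```bash
python3 -m handwheel '{"translation":[[-0.2,-0.223,0],[-0.2,-0.223,0],[-0.2,-0.223,0],[-0.2,-0.223,0],[-0.2,-0.223,0],[-0.2,-0.223,0],[-0.2,-0.223,0],[-0.2,-0.223,0],[-0.2,-0.223,0],[-0.2,-0.223,0],[-0.2,-0.223,0],[-0.2,-0.223,0]],"roll":[0,0,0,0,0,0,0,0,0,0,0,0],"claw":[0.8,0.8,0.8,0.8,0.8,0.8,0.8,0.8,0.8,0.8,0.8,0.8]}' 20
python3 -m handwheel '{"translation":[[-0.2,-0.223,0],[-0.2,-0.223,0],[-0.2,-0.223,0],[-0.2,-0.223,0],[-0.2,-0.223,0],[-0.2,-0.223,0]],"roll":[0,0,0,0,0,0],"claw":[0.8,0.8,0.8,0.8,0.8,0.8]}'
python3 -m handwheel '{"translation":[[0,0,0],[0,0,0],[0,0,0],[0,0,0],[0,0,0],[0,0,0],[0,0,0],[0,0,0],[0,0,0],[0,0,0],[0,0,0],[0,0,0]],"roll":[1,1,1,1,1,1,1,1,1,1,0.8,0],"claw":[0.8,0.8,0.8,0.8,0.8,0.8,0.8,0.8,0.8,0.8,0.8,0.8]}'
cat >> h.py <<'E'
def red_blue_wrist(c,g,yaws=None,name=None):
    s=readout.sense(); im,d,p=cap('wrist')
    if name: cv2.imwrite('pics/%s.png'%name,im)
    q,f=fit(mask(im,c),p,g,yaws=yaws); sl=tf(np.array([[0,-.035]]),q)[0]
    print(c,q.round(4),'deg',np.degrees(q[2]).round(1),'cost',round(f,3),'slot',sl.round(4),'tcp',np.round(s['position'],4),'tooly',np.degrees(toolyaw(s)).round(1),'j',np.round(s['joints'],2),'t',s['time_s'])
    print('units to slot',units(np.r_[sl-s['position'][:2],0],s).round(3)); return q
E
python3 - <<'E'
from h import *
red_blue_wrist('red',(.532,-.09),name='w1')
E
```

```text
time_s: 1.75
position: [0.4322, 0.1329, 0.2231]
tool_rot: [0.173, 0.985, 0.0, 0.0]
wrist_force: [1.1, -0.4, 0.2]
opening: 0.0176
grasp_force: 0.0
time_s: 2.35
position: [0.5331, -0.1172, 0.223]
tool_rot: [0.173, 0.985, 0.0, 0.0]
wrist_force: [1.4, 0.2, 0.3]
opening: 0.0178
grasp_force: 0.0
time_s: 3.55
position: [0.5326, -0.1153, 0.2227]
tool_rot: [0.801, 0.599, 0.0, 0.0]
wrist_force: [-0.3, 0.3, -0.2]
opening: 0.0172
grasp_force: 0.0
red [ 0.5428 -0.0811 -0.2768] deg -15.9 cost 0.037 slot [ 0.5333 -0.1147] tcp [ 0.5326 -0.1153  0.2227] tooly -16.4 j [-0.55  0.33  0.81  1.91 -0.28  1.02  0.1 ] t 3.55
units to slot [ 0.005  0.003 -0.   ]
```

View pics/w1.png

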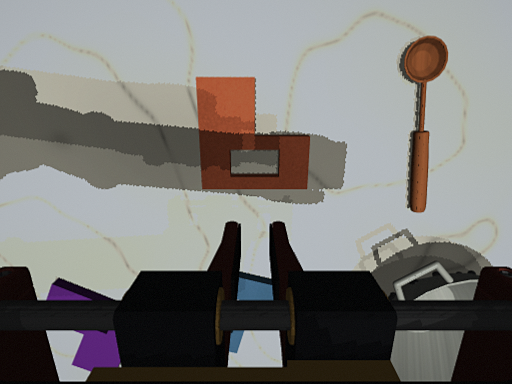

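```bash
python3 -m handwheel '{"translation":[[0.005,0.003,0.17],[0,0,0.17],[0,0,0.17],[0,0,0.17],[0,0,0.17],[0,0,0.17],[0,0,0.17],[0,0,0.17],[0,0,0.045],[0,0,0.045]],"roll":[0,0,0,0,0,0,0,0,0,0],"claw":[0.8,0.8,0.8,0.8,0.8,0.8,0.8,0.8,0.8,0.8]}' 15
python3 -m handwheel '{"translation":[[0,0,0],[0,0,0],[0,0,0],[0,0,0]],"roll":[0,0,0,0],"claw":[0.4,0.4,0.4,0.4]}' 15
```

```text
time_s: 4.6
position: [0.5332, -0.115, 0.005]
tool_rot: [0.8, 0.6, 0.0, -0.0]
wrist_force: [-1.0, -0.1, -0.3]
opening: 0.0176
grasp_force: 0.0
time_s: 5.0
position: [0.533, -0.1146, 0.0058]
tool_rot: [0.8, 0.6, 0.0, -0.0]
wrist_force: [-7.2, 3.0, 5.6]
opening: 0.0466
grasp_force: 3.5
```

```bash
python3 -m handwheel '{"translation":[[0.015,-0.038,0],[0.03,-0.077,0],[0.03,-0.077,0],[0.03,-0.077,0],[0.03,-0.077,0],[0.03,-0.077,0],[0.03,-0.077,0],[0.03,-0.077,0],[0.03,-0.077,0],[0.03,-0.077,0],[0.015,-0.038,0],[0,0,0]],"roll":[0,0,0,0,0,0,0,0,0,0,0,0],"claw":[0.4,0.4,0.4,0.4,0.4,0.4,0.4,0.4,0.4,0.4,0.4,0.4]}'
python3 -m handwheel '{"translation":[[0,0,0],[0,0,0],[0,0,0],[0,0,-0.05],[0,0,-0.2],[0,0,-0.2],[0,0,-0.2],[0,0,-0.2],[0,0,-0.2],[0,0,-0.2],[0,0,0]],"roll":[0,0,0,0,0,0,0,0,0,0,0],"claw":[0.8,0.8,0.8,0.8,0.8,0.8,0.8,0.8,0.8,0.8,0.8]}'
python3 - <<'E'
from h import *
im,d,p=cap('top')
q,f=fit(mask(im,'red'),p,(.445,-.02)); print('red',q.round(4),np.degrees(q[2]),f)
s=readout.sense();b=np.array([.4228,-.3316]);print(s['position'],toolyaw(s),units(np.r_[b-s['position'][:2],0],s))
E
```

```text
time_s: 6.2
position: [0.4353, -0.0387, 0.0057]
tool_rot: [0.8, 0.6, 0.001, 0.0]
wrist_force: [1.2, -0.6, 8.2]
opening: 0.0467
grasp_force: 15.1
time_s: 7.3
position: [0.4369, -0.0394, 0.1956]
tool_rot: [0.8, 0.599, 0.003, 0.0]
wrist_force: [-0.2, 0.4, -0.3]
opening: 0.0172
grasp_force: 0.0
red [ 0.4803 -0.2335 -0.0708] -4.056330730376261 0.11809950980392157
[ 0.43581146 -0.03887889  0.19395064] -0.2843542652504621 [-1.89743716  0.46420128 -0.00497383]
```

```bash
python3 -m handwheel '{"translation":[[-0.158,0.0387,0],[-0.158,0.0387,0],[-0.158,0.0387,0],[-0.158,0.0387,0],[-0.158,0.0387,0],[-0.158,0.0387,0],[-0.158,0.0387,0],[-0.158,0.0387,0],[-0.158,0.0387,0],[-0.158,0.0387,0],[-0.158,0.0387,0],[-0.158,0.0387,0]],"roll":[0,0,0,0,0,0,0,0,0,0,0,0],"claw":[0.8,0.8,0.8,0.8,0.8,0.8,0.8,0.8,0.8,0.8,0.8,0.8]}'
python3 -m handwheel '{"translation":[[0,0,0],[0,0,0],[0,0,0],[0,0,0],[0,0,0],[0,0,0],[0,0,0],[0,0,0],[0,0,0],[0,0,0],[0,0,0],[0,0,0]],"roll":[-1,-1,-1,-1,-1,-1,-1,-1,-1,-0.3,0,0],"claw":[0.8,0.8,0.8,0.8,0.8,0.8,0.8,0.8,0.8,0.8,0.8,0.8]}'
python3 - <<'E'
from h import *
red_blue_wrist('blue',(.4525,-.35),name='w2')
im,d,p=cap('top')
q,f=fit(mask(im,'red'),p,(.445,-.02)); print('red',q.round(4),np.degrees(q[2]),f)
E
```

```text
time_s: 8.55
position: [0.4208, -0.3322, 0.191]
tool_rot: [0.8, 0.599, -0.001, -0.001]
wrist_force: [1.0, -0.2, 0.7]
opening: 0.0175
grasp_force: 0.0
time_s: 9.75
position: [0.4212, -0.3315, 0.1915]
tool_rot: [0.276, 0.961, 0.0, -0.001]
wrist_force: [-0.2, -0.7, -0.6]
opening: 0.0176
grasp_force: 0.0
blue [ 0.4519 -0.3488 -2.12  ] deg -121.5 cost 0.139 slot [ 0.4221 -0.3305] tcp [ 0.4212 -0.3315  0.1915] tooly 58.0 j [ 0.07  0.32  0.59  1.95 -0.22  0.94  1.78] t 9.75
units to slot [-0.001  0.008 -0.   ]
red [ 0.4448 -0.0066 -0.2857] -16.367222445842707 0.04282647058823529
```

View pics/w2.png

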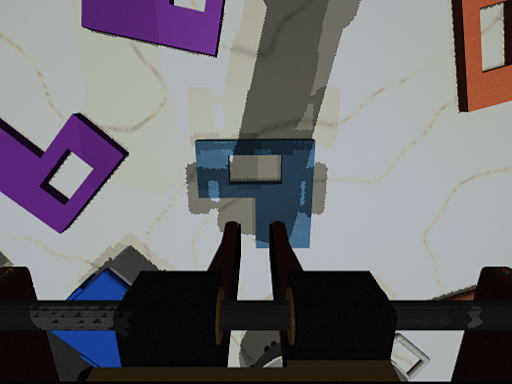

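The wrist picture shows the blue stone (slot at 255,167) square under the fingers, with the purple look-alikes to the upper left and red at the upper right. Descending.

```bash
python3 -m handwheel '{"translation":[[0,0.008,0.16],[0,0,0.16],[0,0,0.16],[0,0,0.16],[0,0,0.16],[0,0,0.16],[0,0,0.16],[0,0,0.06],[0,0,0.06]],"roll":[0,0,0,0,0,0,0,0,0],"claw":[0.8,0.8,0.8,0.8,0.8,0.8,0.8,0.8,0.8]}' 15
python3 -m handwheel '{"translation":[[0,0,0],[0,0,0],[0,0,0],[0,0,0]],"roll":[0,0,0,0],"claw":[0.4,0.4,0.4,0.4]}' 15
python3 - <<'E'
from h import *
s=readout.sense();print(units(np.r_[np.array([.57,-.18])-s['position'][:2],0],s))
E
```

```text
time_s: 10.75
position: [0.4225, -0.3309, 0.0061]
tool_rot: [0.275, 0.961, -0.0, -0.0]
wrist_force: [-0.4, 0.9, 0.8]
opening: 0.0177
grasp_force: 0.0
time_s: 11.15
position: [0.423, -0.3314, 0.0075]
tool_rot: [0.275, 0.961, -0.0, 0.001]
wrist_force: [-2.5, -3.8, 1.7]
opening: 0.0461
grasp_force: 2.0
[-2.97549764e-01  1.37483421e+00  7.39399509e-05]
```

```bash
python3 -m handwheel '{"translation":[[-0.015,0.06,0],[-0.025,0.12,0],[-0.025,0.12,0],[-0.028,0.12,0],[-0.028,0.12,0],[-0.028,0.12,0],[-0.028,0.12,0],[-0.028,0.12,0],[-0.028,0.12,0],[-0.028,0.12,0],[-0.028,0.12,0],[-0.015,0.115,0]],"roll":[0,0,0,0,0,0,0,0,0,0,0,0],"claw":[0.4,0.4,0.4,0.4,0.4,0.4,0.4,0.4,0.4,0.4,0.4,0.4]}'
python3 -m handwheel '{"translation":[[0,0,0],[0,0,0],[0,0,0],[0,0,0],[0,0,0],[0,0,0],[0,0,0],[0,0,0],[0,0,0],[0,0,0],[0,0,0],[0,0,0]],"roll":[0.5,0.75,0.75,0.75,0.75,0.75,0.75,0.75,0.75,0.75,0.75,0.55],"claw":[0.4,0.4,0.4,0.4,0.4,0.4,0.4,0.4,0.4,0.4,0.4,0.4]}'
python3 - <<'E'
from h import *
im,d,p=cap('top'); cv2.imwrite('pics/top2.png',im)
q,f=fit(mask(im,'blue'),p,(.57,-.2),yaws=[2.97]); print('blue',q.round(4),np.degrees(q[2]),f)
s=readout.sense();print(s['position'],np.degrees(toolyaw(s)),s['joints'],s['time_s'])
E
```

```text
time_s: 12.35
position: [0.5703, -0.1814, 0.0075]
tool_rot: [0.276, 0.961, -0.001, 0.0]
wrist_force: [-2.9, -4.7, 4.3]
opening: 0.0463
grasp_force: 15.0
time_s: 13.55
position: [0.5711, -0.181, 0.0075]
tool_rot: [0.769, 0.639, -0.0, 0.001]
wrist_force: [0.5, -3.6, 2.2]
opening: 0.0465
grasp_force: 15.0
blue [ 0.5715 -0.2495  2.425 ] 138.94039901675185 0.6106213235294117
[ 0.57111147 -0.18093095  0.00746841] -10.706671737287206 [-0.3300341   0.77902524  0.74860099  1.92396481 -0.7731927   0.75116929
  0.68570346] 13.6
```

View pics/top2.png

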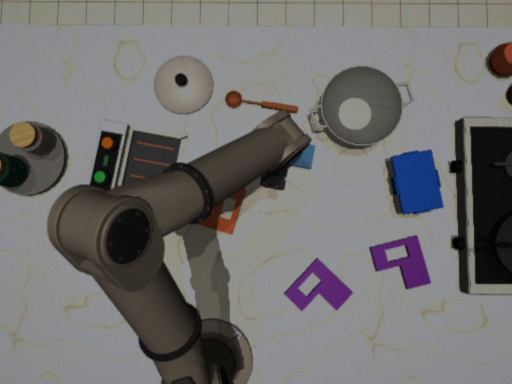

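```bash
python3 -m handwheel '{"translation":[[0,0,0],[0.11,0.036,0],[0.11,0.036,0],[0.11,0.036,0],[0.11,0.036,0],[0.11,0.036,0],[0.11,0.036,0]],"roll":[-0.1,0,0,0,0,0,0],"claw":[0.4,0.4,0.4,0.4,0.4,0.4,0.4]}'
python3 -m handwheel '{"translation":[[0.118,-0.037,0],[0.118,-0.037,0],[0.118,-0.037,0],[0.118,-0.037,0],[0.118,-0.037,0],[0.118,-0.037,0],[0.049,-0.087,0],[0.049,-0.087,0],[0.049,-0.087,0],[0.049,-0.087,0],[0,0,0]],"roll":[0,0,0,0,0,0,0,0,0,0,0],"claw":[0.4,0.4,0.4,0.4,0.4,0.4,0.4,0.4,0.4,0.4,0.4]}'
python3 - <<'E'
from h import *
im,d,p=cap('top'); im2,_,p2=cap('side');im3,_,p3=cap('wrist'); cv2.imwrite('pics/a.png',np.hstack([cv2.resize(im[70:290,60:340],(400,314)),cv2.resize(im2,(400,314))]))
s=readout.sense();print(s['position'],np.degrees(toolyaw(s)),s['joints'],s['time_s'])
E
```

```text
time_s: 14.3
position: [0.6184, -0.0896, 0.0075]
tool_rot: [0.763, 0.646, -0.001, 0.001]
wrist_force: [-2.9, -6.1, 4.4]
opening: 0.0463
grasp_force: 15.0
time_s: 15.4
position: [0.5558, 0.0615, 0.0074]
tool_rot: [0.763, 0.647, 0.0, -0.0]
wrist_force: [-2.2, -0.0, 9.5]
opening: 0.0461
grasp_force: 15.1
[0.55586402 0.06150685 0.00736115] -9.43693909479078 [-0.78147899  0.74201637  0.76659057  2.01866646 -0.80441767  0.71271303
  0.33756015] 15.55
```

View pics/a.png

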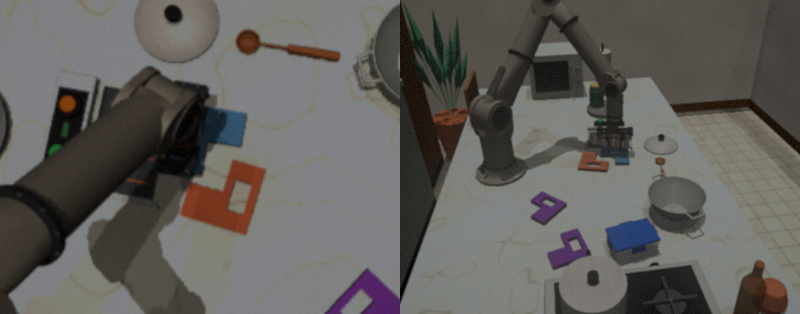

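```bash
python3 - <<'E'
from h import *
im,d,p=cap('top'); s=readout.sense()
y=toolyaw(s)+np.pi; q=np.r_[0,0,y]; q[:2]=s['position'][:2]-tf(np.array([[0,-.035]]),q)[0]
print('pred',q,np.degrees(y)); P=tf(L,q); px=np.array([w2p([a,b,.016],p) for a,b in P]); print(px.round(1))
m=mask(im,'blue'); m[:, :200]=0; m[:,300:]=0
c=max(cv2.findContours(m,0,2)[0],key=cv2.contourArea); print(cv2.contourArea(c),cv2.approxPolyDP(c,2.5,True)[:,0].tolist())
x=im.copy(); 
x=cv2.resize(x[100:220,110:290],None,fx=4.4,fy=4.4,interpolation=cv2.INTER_CUBIC)
cv2.polylines(x,[((px-[110,100]+.5)*4.4).astype(np.int32)],True,(0,255,255),1)
cv2.imwrite('pics/b.png',x)
E
```

```text
pred [0.55007868 0.02698873 2.97690548] 170.5641201575777
[[185.8 140.9]
 [176.8 187.4]
 [200.3 191.6]
 [204.7 168.2]
 [228.2 172.3]
 [232.5 149.1]]
339.5 [[209, 146], [218, 150], [211, 168], [228, 171], [231, 150]]
```

View pics/b.png

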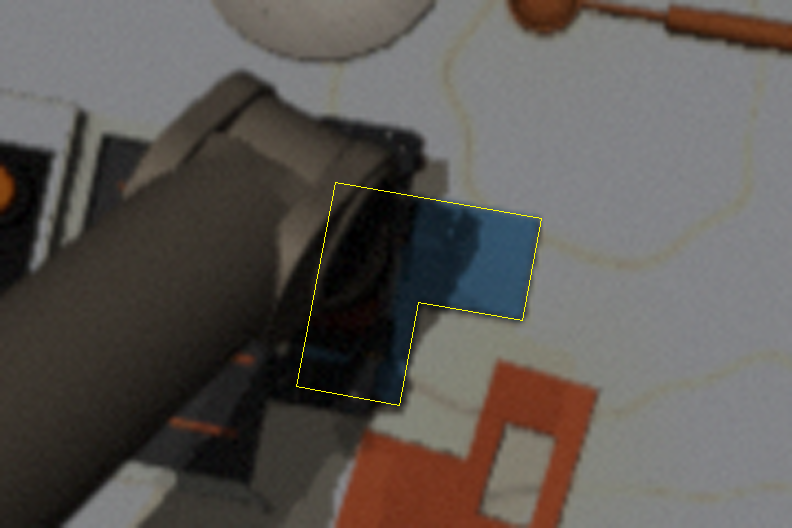

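```bash
python3 -m handwheel '{"translation":[[0,0.027,0],[0.03,0,0],[0.03,0,0],[0.03,0,0],[0.03,0,0],[0.03,0,0],[0.03,0,0],[0.03,0,0],[0.03,0,0],[0.03,0,0],[0.03,0,0],[0.03,0,0]],"roll":[0.05,0,0,0,0,0,0,0,0,0,0,0],"claw":[0.4,0.4,0.4,0.4,0.4,0.4,0.4,0.4,0.4,0.4,0.4,0.4]}'
cat >> h.py <<'E'
C=np.array([.5466,.1922]); WY=np.radians(80.1)
def held(flip):
    s=readout.sense(); y=toolyaw(s)+(np.pi if flip else 0); q=np.r_[0,0,y]; q[:2]=s['position'][:2]-tf(np.array([[0,-.035]]),q)[0]
    d=q[:2]-C; c,sn=np.cos(WY),np.sin(WY)
    print('held in warmer x,y mm',np.round([1e3*(c*d[0]+sn*d[1]),1e3*(-sn*d[0]+c*d[1])],1),'yaw off deg',np.degrees(y-WY).round(2),'tool-frame force',Ro.from_quat(s['tool_rot']).inv().apply(s['wrist_force']).round(1),'z',s['position'][2].round(4)); return q
E
python3 -c "
from h import *
held(1)"
```

```text
time_s: 16.8
position: [0.5677, 0.1068, 0.0067]
tool_rot: [0.766, 0.643, -0.001, -0.0]
wrist_force: [-1.6, -5.2, 5.2]
opening: 0.0463
grasp_force: 15.0
held in warmer x,y mm [-115.5  -35.4] yaw off deg 89.96 tool-frame force [-5.4 -0.7 -5.2] z 0.0067
```

```bash
python3 -m handwheel '{"translation":[[0.04,0,0],[0.04,0,0],[0.04,0,0],[0.04,0,0],[0.04,0,0],[0.04,0,0],[0.04,0,0],[0.04,0,0]],"roll":[0,0,0,0,0,0,0,0],"claw":[0.4,0.4,0.4,0.4,0.4,0.4,0.4,0.4]}' >/dev/null;  python3 -c "
from h import *
held(1)"
python3 -m handwheel '{"translation":[[0.04,0,0],[0.04,0,0],[0.04,0,0],[0.04,0,0],[0.04,0,0],[0.04,0,0],[0.04,0,0]],"roll":[0,0,0,0,0,0,0],"claw":[0.4,0.4,0.4,0.4,0.4,0.4,0.4]}'  >/dev/null;  python3 -c "
from h import *
held(1)"
```

```text
held in warmer x,y mm [-67.7 -35.5] yaw off deg 89.95 tool-frame force [-4.9  0.5 -4.6] z 0.0067
held in warmer x,y mm [-26.4 -35.4] yaw off deg 89.89 tool-frame force [-6.4 -0.5 -6. ] z 0.0067
```

```bash
python3 -m handwheel '{"translation":[[0.025,0,0],[0.025,0,0],[0.025,0,0],[0.025,0,0],[0.025,0,0],[0.025,0,0]],"roll":[0,0,0,0,0,0],"claw":[0.4,0.4,0.4,0.4,0.4,0.4]}' >/dev/null;  python3 -c "
from h import *
held(1)"
python3 -m handwheel '{"translation":[[0.008,0,0],[0.008,0,0]],"roll":[0,0],"claw":[0.4,0.4]}'  >/dev/null;  python3 -c "
from h import *
held(1)"
python3 -m handwheel '{"translation":[[0.008,0,0],[0.008,0,0]],"roll":[0,0],"claw":[0.4,0.4]}'  >/dev/null;  python3 -c "
from h import *
held(1)"
```

```text
held in warmer x,y mm [ -4.5 -35.4] yaw off deg 89.86 tool-frame force [-8.  -1.  -6.6] z 0.0067
held in warmer x,y mm [ -2.2 -35.4] yaw off deg 89.86 tool-frame force [-7.2 -1.3 -7.6] z 0.0067
held in warmer x,y mm [ -0.5 -35.4] yaw off deg 89.84 tool-frame force [-9.9 -1.7 -7.7] z 0.0067
```

```bash
python3 -m handwheel '{"translation":[[0.006,0,0],[0.006,0,0]],"roll":[0,0],"claw":[0.4,0.4]}'  >/dev/null;  python3 -c "
from h import *
held(1)"
python3 -m handwheel '{"translation":[[0,0,0],[0,0,0],[0,0,0],[0,0,-0.05],[0,0,-0.2],[0,0,-0.2],[0,0,-0.2],[0,0,-0.2],[0,0,-0.2],[0,0,-0.2],[0,0,0]],"roll":[0,0,0,0,0,0,0,0,0,0,0],"claw":[0.8,0.8,0.8,0.8,0.8,0.8,0.8,0.8,0.8,0.8,0.8]}'
python3 -c "
from h import *
q=red_blue_wrist('blue',(.5805,.186),yaws=[2.97],name='w3')
d=q[:2]-C; print(Ro.from_euler('z',-WY).apply(np.r_[d,0])*1e3)
s=readout.sense();b=np.array([.4353,-.0402]);print(units(np.r_[b-s['position'][:2],0],s))
"
```

```text
held in warmer x,y mm [ -0.5 -35.5] yaw off deg 89.79 tool-frame force [-13.1  -1.4  -9.4] z 0.0067
time_s: 20.6
position: [0.5921, 0.2264, 0.1987]
tool_rot: [0.765, 0.644, 0.003, 0.001]
wrist_force: [-0.5, -0.0, -0.4]
opening: 0.0175
grasp_force: 0.0
blue [0.5818 0.1866 2.9673] deg 170.0 cost 0.102 slot [0.5879 0.2211] tcp [0.5921 0.2264 0.1987] tooly -9.9 j [-1.14  0.63  1.01  1.73 -0.59  1.11 -0.12] t 20.6
units to slot [-0.04  -0.022 -0.   ]
[  0.51886666 -35.64280506   0.        ]
[-1.9295009  -0.71701796 -0.0076207 ]
```

View pics/w3.png

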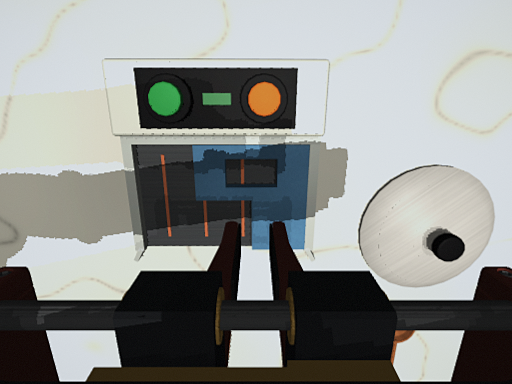

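```bash
python3 -m handwheel '{"translation":[[-0.161,-0.06,0],[-0.161,-0.06,0],[-0.161,-0.06,0],[-0.161,-0.06,0],[-0.161,-0.06,0],[-0.161,-0.06,0],[-0.161,-0.06,0],[-0.161,-0.06,0],[-0.161,-0.06,0],[-0.161,-0.06,0],[-0.161,-0.06,0],[-0.161,-0.06,0]],"roll":[0,0,0,0,0,0,0,0,0,0,0,0],"claw":[0.8,0.8,0.8,0.8,0.8,0.8,0.8,0.8,0.8,0.8,0.8,0.8]}'
python3 -m handwheel '{"translation":[[0,0,0],[0,0,0],[0,0,0]],"roll":[0.81,0,0],"claw":[0.8,0.8,0.8]}'
python3 -c "
from h import *
q=red_blue_wrist('red',(.445,-.007),yaws=[-.285])
"
```

```text
time_s: 21.85
position: [0.4322, -0.0415, 0.1934]
tool_rot: [0.765, 0.644, -0.001, -0.001]
wrist_force: [0.5, -0.2, 0.3]
opening: 0.0176
grasp_force: 0.0
time_s: 22.15
position: [0.4334, -0.0406, 0.1938]
tool_rot: [0.8, 0.6, -0.0, -0.0]
wrist_force: [-0.6, -1.1, -0.2]
opening: 0.0173
grasp_force: 0.0
red [ 0.4458 -0.0051 -0.2943] deg -16.9 cost 0.046 slot [ 0.4356 -0.0386] tcp [ 0.4334 -0.0406  0.1938] tooly -16.2 j [-1.15  0.27  1.31  2.18 -0.33  0.92  0.07] t 22.15
units to slot [ 0.017  0.011 -0.   ]
```

```bash
python3 -m handwheel '{"translation":[[0.017,0.011,0.165],[0,0,0.165],[0,0,0.165],[0,0,0.165],[0,0,0.165],[0,0,0.165],[0,0,0.165],[0,0,0.05],[0,0,0.05]],"roll":[0.07,0,0,0,0,0,0,0,0],"claw":[0.8,0.8,0.8,0.8,0.8,0.8,0.8,0.8,0.8]}' 15
python3 -m handwheel '{"translation":[[0,0,0],[0,0,0],[0,0,0],[0,0,0]],"roll":[0,0,0,0],"claw":[0.4,0.4,0.4,0.4]}' 15
python3 -m handwheel '{"translation":[[0,0,0],[0,0,0],[0,0,0]],"roll":[-0.43,-0.43,0],"claw":[0.4,0.4,0.4]}' 15
python3 - <<'E'
from h import *
held(0)
s=readout.sense();print(units(np.r_[np.array([.4767,.0014])-s['position'][:2],0],s))
E
```

```text
time_s: 23.1
position: [0.4359, -0.039, 0.0054]
tool_rot: [0.803, 0.596, -0.0, -0.0]
wrist_force: [0.1, -1.0, 0.3]
opening: 0.0176
grasp_force: 0.0
time_s: 23.5
position: [0.4358, -0.0387, 0.0064]
tool_rot: [0.804, 0.595, 0.0, -0.0]
wrist_force: [-5.9, 2.5, 4.9]
opening: 0.0459
grasp_force: 3.3
time_s: 23.8
position: [0.4366, -0.0386, 0.0064]
tool_rot: [0.766, 0.643, 0.001, 0.0]
wrist_force: [1.0, 1.3, 4.2]
opening: 0.0462
grasp_force: 15.0
held in warmer x,y mm [-211.3   68.7] yaw off deg -90.11 tool-frame force [ 1.4  0.8 -4.2] z 0.0064
[0.30924502 0.21717659 0.00056184]
```

```bash
python3 -m handwheel '{"translation":[[0.06,0.044,0],[0.06,0.044,0],[0.06,0.044,0],[0.06,0.044,0],[0.06,0.04,0],[0,0,0]],"roll":[0,0,0,0,0,0],"claw":[0.4,0.4,0.4,0.4,0.4,0.4]}'
python3 - <<'E'
from h import *
q=held(0)
im,d,p=cap('top'); px=np.array([w2p([a,b,.016],p) for a,b in tf(L,q)])
x=cv2.resize(im[100:220,110:290],None,fx=4.4,fy=4.4,interpolation=cv2.INTER_CUBIC)
cv2.polylines(x,[((px-[110,100]+.5)*4.4).astype(np.int32)],True,(0,255,255),1)
cv2.imwrite('pics/c.png',x)
E
```

```text
time_s: 24.4
position: [0.4758, -0.0015, 0.0064]
tool_rot: [0.767, 0.642, -0.001, 0.001]
wrist_force: [-1.3, -2.6, 7.7]
opening: 0.0463
grasp_force: 15.1
held in warmer x,y mm [-168.    36.3] yaw off deg -90.28 tool-frame force [-2.8 -0.9 -7.7] z 0.0064
```

View pics/c.png

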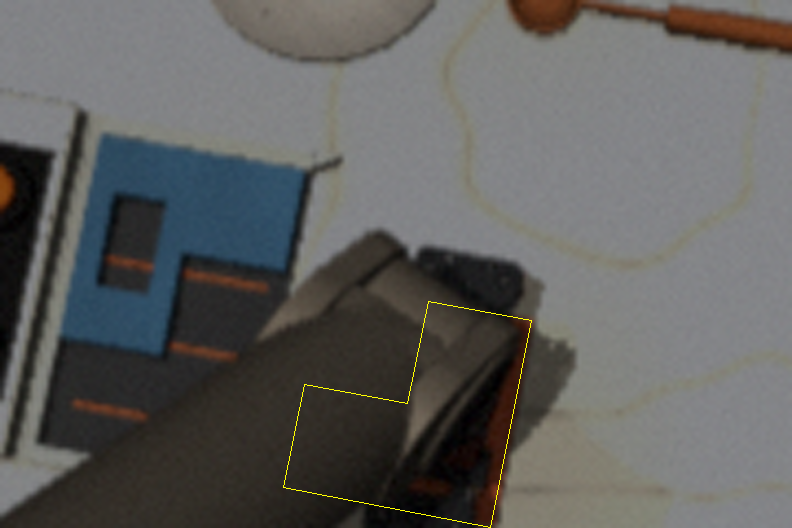

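```bash
python3 -m handwheel '{"translation":[[0.03,0.004,0],[0.03,0,0],[0.03,0,0],[0.03,0,0],[0.03,0,0],[0.03,0,0],[0.03,0,0],[0.03,0,0],[0.03,0,0],[0.03,0,0],[0.03,0,0]],"roll":[-0.02,0,0,0,0,0,0,0,0,0,0],"claw":[0.4,0.4,0.4,0.4,0.4,0.4,0.4,0.4,0.4,0.4,0.4]}' >/dev/null; python3 -c "
from h import *
held(0)"
python3 -m handwheel '{"translation":[[0.03,0,0],[0.03,0,0],[0.03,0,0],[0.03,0,0],[0.03,0,0],[0.03,0,0]],"roll":[0,0,0,0,0,0],"claw":[0.4,0.4,0.4,0.4,0.4,0.4]}' >/dev/null; python3 -c "
from h import *
held(0)"
```

```text
held in warmer x,y mm [-120.    35.7] yaw off deg -90.23 tool-frame force [-6.5 -0.3 -5.3] z 0.0064
held in warmer x,y mm [-93.2  35.6] yaw off deg -90.23 tool-frame force [-6.6  0.2 -6.3] z 0.0064
```

```bash
for i in 1; do python3 -m handwheel '{"translation":[[0.03,0,0],[0.03,0,0],[0.03,0,0],[0.03,0,0],[0.03,0,0],[0.03,0,0],[0.03,0,0]],"roll":[0,0,0,0,0,0,0],"claw":[0.4,0.4,0.4,0.4,0.4,0.4,0.4]}' >/dev/null; done; python3 -c "
from h import *
held(0)"
python3 -m handwheel '{"translation":[[0.03,0,0],[0.03,0,0],[0.03,0,0],[0.03,0,0],[0.03,0,0],[0.03,0,0],[0.03,0,0]],"roll":[0,0,0,0,0,0,0],"claw":[0.4,0.4,0.4,0.4,0.4,0.4,0.4]}' >/dev/null; python3 -c "
from h import *
held(0)"
```

```text
held in warmer x,y mm [-61.9  35.5] yaw off deg -90.24 tool-frame force [-7.3  0.6 -6.2] z 0.0064
held in warmer x,y mm [-30.6  35.5] yaw off deg -90.25 tool-frame force [-8.7 -0.  -6.6] z 0.0064
```

```bash
python3 -m handwheel '{"translation":[[0.025,0,0],[0.025,0,0],[0.025,0,0],[0.025,0,0],[0.025,0,0],[0.025,0,0]],"roll":[0,0,0,0,0,0],"claw":[0.4,0.4,0.4,0.4,0.4,0.4]}' >/dev/null;  python3 -c "
from h import *
held(0)"
python3 -m handwheel '{"translation":[[0.01,0,0],[0.01,0,0],[0.01,0,0]],"roll":[0,0,0],"claw":[0.4,0.4,0.4]}'  >/dev/null;  python3 -c "
from h import *
held(0)"
python3 -m handwheel '{"translation":[[0.008,0,0],[0.008,0,0]],"roll":[0,0],"claw":[0.4,0.4]}'  >/dev/null;  python3 -c "
from h import *
held(0)"
```

```text
held in warmer x,y mm [-8.3 35.4] yaw off deg -90.25 tool-frame force [-8.6  0.2 -5.3] z 0.0064
held in warmer x,y mm [-3.9 35.4] yaw off deg -90.25 tool-frame force [-8.8 -0.  -6.6] z 0.0064
held in warmer x,y mm [-1.5 35.4] yaw off deg -90.25 tool-frame force [-8.  -0.2 -6.2] z 0.0064
```

```bash
python3 -m handwheel '{"translation":[[0.008,0,0],[0.008,0,0]],"roll":[0,0],"claw":[0.4,0.4]}'  >/dev/null;  python3 -c "
from h import *
held(0)"
python3 -m handwheel '{"translation":[[0,0,0],[0,0,0],[0,0,0],[0,0,-0.05],[0,0,-0.2],[0,0,-0.2],[0,0,-0.2],[0,0,-0.2],[0,0,-0.2],[0,0,-0.2],[0,0,0]],"roll":[0,0,0,0,0,0,0,0,0,0,0],"claw":[0.8,0.8,0.8,0.8,0.8,0.8,0.8,0.8,0.8,0.8,0.8]}'
cat > k.py <<'E'
from h import *
for c,g,y in(('blue',(.5805,.186),[2.97]),('red',(.5115,.198),[-.17])):
    q=red_blue_wrist(c,g,yaws=y); print(Ro.from_euler('z',-WY).apply(np.r_[q[:2]-C,0]).round(4))
s=readout.sense(); im,d,p=cap('wrist'); cv2.imwrite('pics/w4.png',im)
for t in('green_key_top','orange_key_top'):
    for r in models.find_in(t,'wrist')[:1]:
        w=c2w(r['location'],p); u=w2p(w,p); print(t,r['conf'],w.round(4),u.round(),'depth z',c2w([0,0,0],p)[2]-np.median(d[int(u[1])-3:int(u[1])+4,int(u[0])-3:int(u[0])+4]),'units',units(np.r_[w[:2]-s['position'][:2],0],s).round(3))
h=cv2.cvtColor(im,cv2.COLOR_BGR2HSV)
for n,lo,hi in(('g',(45,120,60),(75,255,255)),('o',(5,150,150),(20,255,255))):
    m=cv2.inRange(h,lo,hi); m[130:]=0; nn,_,st,ce=cv2.connectedComponentsWithStats(m); i=1+st[1:,4].argmax(); print(n,ce[i],st[i],p2w(*ce[i],.045,p).round(4))
E
python3 k.py
```

```text
held in warmer x,y mm [ 0.8 35.4] yaw off deg -90.25 tool-frame force [-8.1  0.4 -6. ] z 0.0064
time_s: 29.95
position: [0.508, 0.1688, 0.1971]
tool_rot: [0.766, 0.643, 0.003, 0.0]
wrist_force: [0.7, -0.0, 1.4]
opening: 0.0175
grasp_force: 0.0
blue [0.5815 0.1876 2.9721] deg 170.3 cost 0.044 slot [0.5874 0.2221] tcp [0.508  0.1688 0.1971] tooly -9.9 j [-1.26  0.45  1.08  1.97 -0.48  1.   -0.12] t 29.95
units to slot [0.442 0.46  0.004]
[ 0.0015 -0.0352  0.    ]
red [ 0.5119  0.199  -0.1619] deg -9.3 cost 0.109 slot [0.5063 0.1645] tcp [0.5067 0.1688 0.1951] tooly -9.9 j [-1.26  0.45  1.08  1.97 -0.48  1.   -0.12] t 30.0
units to slot [-0.029  0.002 -0.   ]
[0.0008 0.0354 0.    ]
green_key_top 0.73 [0.519  0.3206 0.0526] [240.  18.] depth z 0.09171327568417398 units [ 1.013e+00 -8.700e-02  1.000e-03]
orange_key_top 0.72 [0.6138 0.3008 0.0555] [345.  22.] depth z 0.09081229187374917 units [0.992 0.558 0.002]
g [238.41268382  16.57996324] [ 221    0   36   37 1088] [0.518  0.3241 0.045 ]
o [224.62697576 104.73094485] [ 192   81   63   49 2847] [0.489  0.2479 0.045 ]
```

View pics/w4.png

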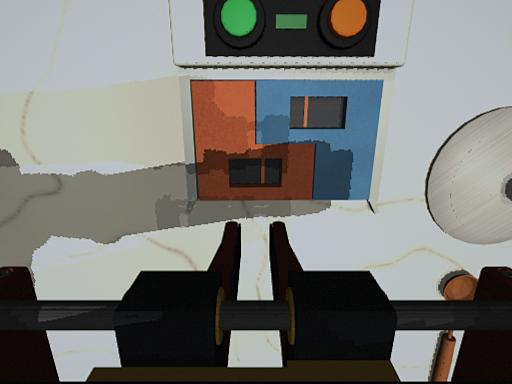

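```bash
python3 -m handwheel '{"translation":[[0.2,-0.02,0],[0.2,-0.02,0],[0.2,-0.02,0],[0.2,-0.02,0],[0.2,-0.02,0],[0,0,0],[0,0,0.17],[0,0,0.17],[0,0,0.17],[0,0,0.17],[0,0,0.1],[0,0,0]],"roll":[0,0,0,0,0,0,0,0,0,0,0,0],"claw":[1,1,1,1,1,1,1,1,1,1,1,1]}'
python3 -m handwheel '{"translation":[[0,0,0.03],[0,0,0.03],[0,0,0.02],[0,0,0]],"roll":[0,0,0,0],"claw":[1,1,1,1]}'
```

```text
time_s: 31.4
position: [0.5155, 0.3169, 0.0742]
tool_rot: [0.766, 0.643, -0.002, -0.0]
wrist_force: [-0.2, 0.3, 1.3]
opening: 0.0004
grasp_force: 0.0
time_s: 31.8
position: [0.5169, 0.3186, 0.0645]
tool_rot: [0.766, 0.643, 0.0, -0.0]
wrist_force: [-0.9, 0.1, -1.0]
opening: 0.0007
grasp_force: 0.0
```

```bash
for i in 1 ; do python3 -m handwheel '{"translation":[[0,0,0.02],[0,0,0.02],[0,0,0]],"roll":[0,0,0],"claw":[1,1,1]}' | egrep 'pos|wrist'; done
python3 -m handwheel '{"translation":[[0,0,0.02],[0,0,0]],"roll":[0,0],"claw":[1,1]}' | egrep 'pos|wrist'
python3 -m handwheel '{"translation":[[0,0,0.02],[0,0,0]],"roll":[0,0],"claw":[1,1]}' | egrep 'pos|wrist'
```

```text
position: [0.5169, 0.3186, 0.0583]
wrist_force: [-0.6, -0.5, 1.6]
position: [0.517, 0.3186, 0.0554]
wrist_force: [-0.0, 0.6, 3.0]
position: [0.5171, 0.3186, 0.0526]
wrist_force: [-1.1, -0.1, 6.0]
```

```bash
python3 -m handwheel '{"translation":[[0,0,0.015],[0,0,0]],"roll":[0,0],"claw":[1,1]}' | egrep 'pos|wrist'
python3 -m handwheel '{"translation":[[0,0,0.01],[0,0,0]],"roll":[0,0],"claw":[1,1]}' | egrep 'pos|wrist'
```

```text
position: [0.5172, 0.3186, 0.0521]
wrist_force: [-6.3, -1.2, 21.4]
position: [0.5172, 0.3186, 0.0518]
wrist_force: [-10.7, -2.8, 32.9]
```

```bash
python3 -m handwheel '{"translation":[[0,0,-0.1],[0,0,-0.2],[0,0,0],[0,0.17,0],[0,0.17,0],[0,0.17,0],[0,0.163,0],[0,0,0],[0,0,0.1],[0,0,0.1],[0,0,0]],"roll":[0,0,0,0,0,0,0,0,0,0,0],"claw":[1,1,1,1,1,1,1,1,1,1,1]}'
python3 -m handwheel '{"translation":[[0,0,0.03],[0,0,0.02],[0,0,0]],"roll":[0,0,0],"claw":[1,1,1]}' | egrep 'pos|wrist'
```

```text
time_s: 34.0
position: [0.613, 0.3013, 0.0599]
tool_rot: [0.765, 0.644, -0.003, -0.001]
wrist_force: [-1.2, -0.9, -0.1]
opening: 0.0001
grasp_force: 0.0
position: [0.6157, 0.3014, 0.0561]
wrist_force: [-1.5, 0.3, 2.2]
```

```bash
python3 -m handwheel '{"translation":[[0,0,0.02],[0,0,0]],"roll":[0,0],"claw":[1,1]}' | egrep 'pos|wrist'
python3 -m handwheel '{"translation":[[0,0,0.015],[0,0,0]],"roll":[0,0],"claw":[1,1]}' | egrep 'pos|wrist'
python3 -m handwheel '{"translation":[[0,0,0.01],[0,0,0]],"roll":[0,0],"claw":[1,1]}' | egrep 'pos|wrist'
```

```text
position: [0.6164, 0.3014, 0.0534]
wrist_force: [-2.5, 0.3, 4.3]
position: [0.6165, 0.3014, 0.0523]
wrist_force: [-5.7, -1.0, 13.3]
position: [0.6165, 0.3014, 0.0521]
wrist_force: [-9.2, 0.1, 21.5]
```

Bottomed at the same height as green. Lift off and check.

```bash
python3 -m handwheel '{"translation":[[0,0,-0.1],[0,0,-0.25],[0,0,-0.25],[0,0,-0.25],[0,0,-0.2],[-0.25,-0.1,0],[-0.25,-0.1,0],[-0.25,-0.1,0],[-0.2,-0.1,0],[0,0,0],[0,0,0]],"roll":[0,0,0,0,0,0,0,0,0,0,0],"claw":[1,1,1,1,1,1,1,1,1,1,1]}'
python3 k.py | egrep '^(blue|red|\[)'
```

```text
time_s: 36.0
position: [0.5329, 0.1708, 0.2073]
tool_rot: [0.766, 0.643, 0.001, -0.0]
wrist_force: [0.2, 1.7, -0.1]
opening: 0.0008
grasp_force: 0.0
blue [0.5829 0.1875 2.9691] deg 170.1 cost 0.041 slot [0.5889 0.222 ] tcp [0.5329 0.1708 0.2073] tooly -10.0 j [-1.2   0.48  1.06  1.9  -0.49  1.04 -0.11] t 36.0
[ 0.0016 -0.0366  0.    ]
red [ 0.5123  0.199  -0.1622] deg -9.3 cost 0.114 slot [0.5066 0.1645] tcp [0.5333 0.1717 0.2072] tooly -9.9 j [-1.2   0.48  1.06  1.9  -0.49  1.04 -0.11] t 36.05
[0.0008 0.035  0.    ]
```

View pics/w4.png

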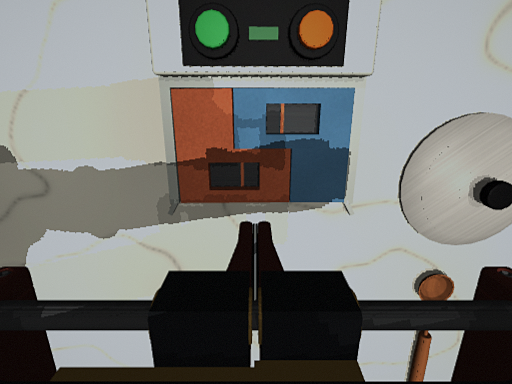

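Both stones fill the bed flush (front edges at row ~203), and both keys are up at (212,30) and (316,30).

```bash
python3 -c "
from bench import order; print(order.hand_in())"
```

```text
the job is handed in; nothing more can be done
None
```

The job is handed in at about 36 s. Both stones lie flush in the warmer's bed, each within about 2 mm of mid-depth. Green and then orange were pressed until they bottomed and let up; the hand-in gave no verdict.

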